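# Dock the dosing tray and work the pump

## Robot

A 6-joint arm with a two-finger parallel gripper is mounted at the origin on the work surface. World frame = base frame: x ahead of the robot, y to its left, z up, the work surface at z = 0. Lengths are in m, angles in degrees, forces in N, time in s.
With the tool pointing down it reaches from about 0.325 to 0.85 m from the base axis. Payload 15.5 kg.
Tool frame: the origin (TCP) lies at the very end of the fingers, on their centre line; the grasp point (between the pads) lies arm.grip_depth behind it (arm.grip_depth is the distance from the TCP to the grasp point, in m); z points along the fingers, y is the direction in which the jaws open and shut (so a half turn about z gives the same grasp; the last joint's range is limited). The gripper opens to 91 mm and grips with 3 to 60 N. Pads are 32 mm wide; open, the fingers measure 118 mm over their backs; the gripper's body (76 mm by 178 mm) begins 60 mm behind the grasp point.
Start: joints at [-72.622, 28.281, 77.091, -0, 74.628, -5.472], TCP at [0.243, -0.576, 0.18] pointing down, gripper open.
Joint ranges: [-166.48, 166.48], [-47.26, 123.95], [12.59, 153.08], [-70.14, 250.14], [6.76, 159.57], [-176.63, 176.63]. Speed limits (degrees/s): [108.29, 108.29, 147.25, 172.46, 172.46, 172.46].

## Interface

Orientations are given as a 3x3 rotation matrix whose columns are the frame's x, y, z axes.
In Python, from rig import arm gives the robot as it stands. Calls block until the motion is done:
- arm.move_to(position, orientation): joint-space move of the TCP to a pose.
- arm.move_l(position, orientation=None, feed=0.15): straight line of the TCP; orientation=None keeps the orientation; feed is the mean speed in m/s.
- arm.move_joints(angles): joint-space move.
- arm.grip(opening): finger opening in m; the grip force is fixed at half the most; returns when the fingers have stopped.
- arm.sleep(seconds).
- arm.solve_ik(position, orientation): joint angles nearest the present ones, or None.
- arm.snapshot(name): name is "scene" or "side" or "wrist"; returns the picture (480x640x3 uint8, red, green, blue); there is no depth.
- arm.get_calibration(name): a dict with "intrinsics" (3x3 intrinsics, pixels), "cam_to_world" (4x4, takes a point from camera to world coordinates). Camera axes: x right, y down, z forward; pixel columns grow to the right and rows downward; lengths in m; the calibration is good to about 2 mm. A picture is of the moment at which its call begins: read the wrist's pose just before it. get_calibration takes no time and is no camera call; for the wrist camera it gives the pose at the moment of the call.
A pose or a line that the arm cannot do raises arm.Unreachable and nothing moves.
- arm.sign_off(): hands the job in, once; it reports no verdict.
Readings, each from a call of its own:
- arm.current_t(): time.
- arm.current_joint_positions(): joint angles.
- arm.current_dq(): joint speeds.
- arm.current_tau(): joint torques, N m.
- arm.current_ee_pos(): TCP position.
- arm.current_tool_rot(): TCP orientation.
- arm.current_force(): force on the tool from outside, world axes, zero at the start.
- arm.current_torque(): the same for the moment, N m.
- arm.current_width(): finger opening in m.
Only numpy, scipy, OpenCV 4.12 (cv2) and the standard library are available. Lean on these libraries where they do the work, as an engineer would, in place of code of your own. Each camera call takes 0.05 s, during which the arm holds its last target. There are 200 camera calls.

## Task

Slide the white tray with its green muffin cup up against the dispenser's orange stop bar, flush along its whole edge and with the sides in line, and press it on there for a moment with about 8 N, as one presses a doorbell; do not ram it. Then, with the cup under the spout and not before, press the pump head right down, let it spring back up, and let go of everything. Leave the cup standing in its place, and the bin, bowls, funnel and cruet alone.

Things in the scene. Friction and masses are not known exactly. Their poses are not given: they have to be found in the camera images.
- dispenser: Dispenser, fixed: grey base 92 (x) by 110 (y) by 20 mm high, x = 8 to 100 mm, amber bottle 68 mm across on it (axis at x = 45 mm). Before it, clamped on two pins, an orange stop bar (stop_bar_c0) 8 (x) by 110 (y) by 20 mm; its flat front face was last set anywhere from x = -12 to 0 mm, unreported: feel for it. Origin: on the worktop, y = 0 in the middle; x points away from the tray.
- pump (a joint): Travel of the sprung black pump head, m: 0 = up, 0.010 = fully down; straight down, needs about 6 N at the bottom, springs back by itself.
- pump_top (a point): Middle of the flat round top (36 mm across) of the pump head, 143 mm above the worktop; moves with the head.
- spout (a point): Mouth of the pump's thin spout, sticking out over the tray's place: at x = -46 mm, y = 0 in the dispenser's frame, 122 mm above the worktop; moves with the pump head.
- tray: Loose white tray on four slick glides (drag under 1 N, more if leaned on), 250 to 500 g: plate 90 (x) by 110 (y) mm, top 12 mm high. Origin: foot of the middle of its flat front edge; x points out of that edge to the dispenser; the plate spans x = -90 to 0. A 6 mm high square fence round x = -40 mm holds the cup; a red tab stands behind. Docked, it is parallel to the dispenser.
- tray_left (a point): Left end of the tray's front edge: at (0, 55, 6) mm in the tray's frame.
- tray_right (a point): Right end of the tray's front edge: at (0, -55, 6) mm in the tray's frame.
- tray_grip (a point): Where to pinch the red tab from above: at (-118, 0, 30) mm in the tray's frame. The tab is 12 mm thick (y), reaches from x = -140 to -90 mm and from 4 to 50 mm above the worktop; grip across y.
- muffin_cup: Loose green silicone-style muffin cup, stiff, 44 mm across at the foot, 64 mm at the rim, 34 mm high, standing on the tray inside the fence. Origin: middle of its foot.
- bin: Bystander, fixed: grey countertop bin with a steel tilt-out flap in the side that looks along its own -x axis, 200 (x) by 180 (y) by 244 mm high. Origin: centre of its underside.
- bowls: Bystander, loose: two nested stainless bowls, 160 mm across, 85 mm high. Origin: centre of the underside.
- funnel: Bystander, loose: black plastic funnel standing mouth down, 110 mm across, 110 mm high. Origin: centre of the mouth on the worktop.
- cruet: Bystander, loose: small green glass cruet with stopper, 68 mm across, 156 mm high. Origin: centre of the underside.
Things that resemble listed ones, but are neither listed nor needed, are in the scene too. There is more than one size of the tray; the job needs the larger. Of the things that look like the muffin_cup, the smaller one is meant.

How it is judged (in metres and radians):
On the way, in this order (a step that is already met when the one before it is completed fails the run):
1. the tray is flush (front edge within 2 mm of the stop bar, square within 0.03 rad, sides in line within 6 mm) and presses against it with at least 3 N (x of stop_bar_c0 in the frame of tray below 0.006 m and angle between the x axis of tray and the x axis of dispenser, either way round below 0.03 rad and y of tray in the frame of dispenser between -0.006 and 0.006 m and contact force between tray and dispenser above 3 N), for 0.2 s.
2. the pump head is pressed down at least 8 mm with the tray flush (x of stop_bar_c0 in the frame of tray below 0.006 m and angle between the x axis of tray and the x axis of dispenser, either way round below 0.03 rad and y of tray in the frame of dispenser between -0.006 and 0.006 m and value of joint pump above 0.008 m), for 0.05 s.
3. the pump head is back up (value of joint pump below 0.002 m), for 0.1 s.
At the end, for the whole second after the job is handed in: The tray lies flat and still with its front edge within 2 mm of the stop bar's front face, square to it within 0.03 rad and its sides in line within 6 mm; the muffin cup stands upright in its fence, within 16 mm of the point below the spout; the pump head is up (within 2 mm) (x of stop_bar_c0 in the frame of tray below 0.006 m and angle between the x axis of tray and the x axis of dispenser, either way round below 0.03 rad and y of tray in the frame of dispenser between -0.006 and 0.006 m and angle between tray's own z axis and vertical below 0.05 rad and angle between muffin_cup's own z axis and vertical below 0.15 rad and horizontal distance between muffin_cup and spout below 0.016 m and z of muffin_cup in the frame of tray below 0.018 m and linear speed of tray below 0.01 m/s and linear speed of muffin_cup below 0.02 m/s and value of joint pump below 0.002 m); the robot touches nothing.
It fails at once if the tray is shoved into the dispenser with more than 20 N (contact force between tray and dispenser above 20 N).
It fails at once if the pump is worked (over 4 mm) while the tray is not flush (value of joint pump above 0.004 m and not (x of stop_bar_c0 in the frame of tray below 0.006 m and angle between the x axis of tray and the x axis of dispenser, either way round below 0.03 rad and y of tray in the frame of dispenser between -0.006 and 0.006 m)).
It fails at once if the cup is tipped over (angle between muffin_cup's own z axis and vertical above 0.6 rad).
It fails at once if the bowls, funnel or cruet are moved more than 15 mm (distance of any of bowls, funnel, cruet from where it was at the start of the episode above 0.015 m).
It fails at once if the bin is struck with more than 3 N (contact force between bin and the arm above 3 N or contact force between bin and the fingers above 3 N or contact force between bin and tray above 3 N).
It also fails if it takes over 54 s, if anything falls off the work surface, if the arm or the gripper's body presses on something with over 40 N, if the wrist force passes 120 N, or if a joint passes its speed limit or range.

## Working session

There is one attempt and no reset: what is moved stays moved. The work goes in short steps, each a Python script; the robot and the scene stay as the last script left them, time stands still between calls to the robot, and variables do not carry over. Pictures are saved under pics/ and viewed, about 8 in all and at most 12, crops included, and the job is handed in when it is done.

```bash
ls; mkdir -p pics
python3 - <<'E'
from rig import arm
import cv2,numpy as np
for n in("scene","side"):
    im=arm.snapshot(n); cv2.imwrite(f"pics/{n}0.png",im[...,::-1])
    c=arm.get_calibration(n); print(n,np.round(c["intrinsics"],1).tolist(),np.round(c["cam_to_world"],3).tolist())
print(arm.grip_depth,arm.current_t(),arm.current_tool_rot())
E
```

```text
pics
scene [[599.6, 0.0, 323.6], [0.0, 599.6, 237.0], [0.0, 0.0, 1.0]] [[-0.836, 0.417, -0.356, 1.004], [0.548, 0.639, -0.539, 0.718], [0.003, -0.646, -0.763, 1.124], [0.0, 0.0, 0.0, 1.0]]
side [[600.4, 0.0, 320.9], [0.0, 600.4, 232.3], [0.0, 0.0, 1.0]] [[-0.979, -0.135, 0.15, 0.349], [-0.202, 0.61, -0.766, 1.041], [0.012, -0.781, -0.625, 0.946], [0.0, 0.0, 0.0, 1.0]]
0.0188 0.1 [[ 9.21518353e-01  3.88334664e-01 -3.38134683e-04]
 [ 3.88334796e-01 -9.21517725e-01  1.08073291e-03]
 [ 1.08088946e-04 -1.12722467e-03 -9.99999359e-01]]
```

View pics/scene0.png

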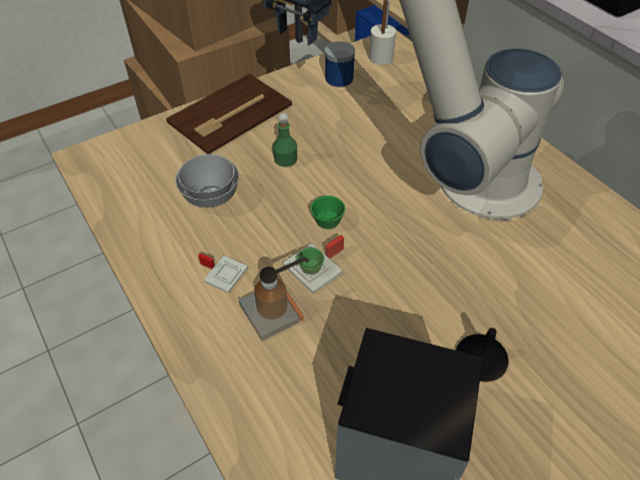

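View pics/side0.png

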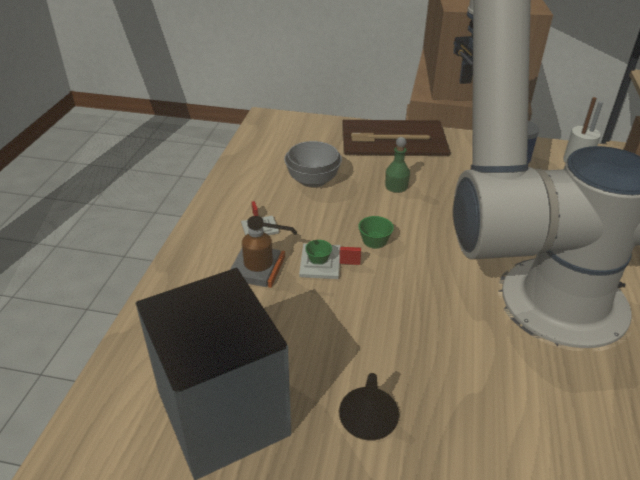

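The scene picture shows the dispenser at about (270,310). The larger tray, with cup, is at (312,265) with its tab at (335,243). The smaller decoy tray is at (227,273) and the larger decoy cup at (328,212). The side picture agrees, with the dispenser at (257,265), the tray at (320,262) and the tab at (350,256). Next I'll get rough positions and then a wrist view.

```bash
cat > h.py <<'E'
from rig import arm
import cv2,numpy as np
def ray(cal,uv):
    K=np.array(cal["intrinsics"]);T=np.array(cal["cam_to_world"])
    d=T[:3,:3]@np.linalg.solve(K,[uv[0],uv[1],1.]);return T[:3,3],d
def onz(cal,uv,z):
    o,d=ray(cal,uv);return o+d*(z-o[2])/d[2]
def rot(yaw):  # tool down, tool x axis along yaw
    c,s=np.cos(yaw),np.sin(yaw);return np.array([[c,s,0],[s,-c,0],[0,0,-1.]])
E
python3 - <<'E'
from h import *
s=arm.get_calibration("scene");d=arm.get_calibration("side")
for n,c,uv,z in[("tray",s,(313,267),.012),("tray",d,(320,262),.012),("tabtop",s,(335,240),.05),("tabtop",d,(350,250),.05),("pumptop",s,(268,273),.143),("pumptop",d,(256,221),.143),("spout",s,(306,259),.122),("spout",d,(295,232),.122),
 ("smalltray",s,(227,273),.01),("bigcup",s,(328,200),.035),("cruet",s,(285,160),.0),("bowls",s,(208,165),.085),("bin a",s,(366,331),.244),("bin b",s,(481,381),.244),("bin c",s,(468,460),.244),("bin d",s,(338,425),.244),("funnel",s,(483,358),0)]:
    print(n,np.round(onz(c,uv,z),3))
R=arm.current_tool_rot();p=arm.current_ee_pos()
w=np.array(arm.get_calibration("wrist")["cam_to_world"])
print("cam in tool",np.round(R.T@(w[:3,3]-p),3),np.round(R.T@w[:3,:3],3).tolist(),np.array(arm.get_calibration("wrist")["intrinsics"])[0])
E
```

```text
tray [ 0.556 -0.005  0.012]
tray [0.553 0.005 0.012]
tabtop [ 0.485 -0.019  0.05 ]
tabtop [ 0.486 -0.009  0.05 ]
pumptop [0.694 0.043 0.143]
pumptop [0.689 0.048 0.143]
spout [0.601 0.041 0.122]
spout [0.603 0.042 0.122]
smalltray [ 0.731 -0.1    0.01 ]
bigcup [ 0.42  -0.147  0.035]
cruet [ 0.416 -0.367  0.   ]
bowls [ 0.633 -0.375  0.085]
bin a [0.648 0.31  0.244]
bin b [0.548 0.486 0.244]
bin c [0.651 0.569 0.244]
bin d [0.78  0.421 0.244]
funnel [0.382 0.385 0.   ]
cam in tool [ 0.07   0.001 -0.205] [[0.0, -0.97, -0.242], [1.0, -0.0, 0.001], [-0.001, -0.242, 0.97]] [411.24702957   0.         321.69259107]
```

Run:
```python
from h import *
arm.move_l([0.243,-0.576,0.28])
arm.move_to([0.55,-0.22,0.27],rot(np.pi))
c=arm.get_calibration("wrist");np.save("w1.npy",c,allow_pickle=True)
im=arm.snapshot("wrist");cv2.imwrite("pics/w1.png",im[...,::-1])
print(arm.current_t(),arm.current_force())
```

```text
2.7417 [-0.31939026 -0.54234494  0.57764233]
```

View pics/w1.png

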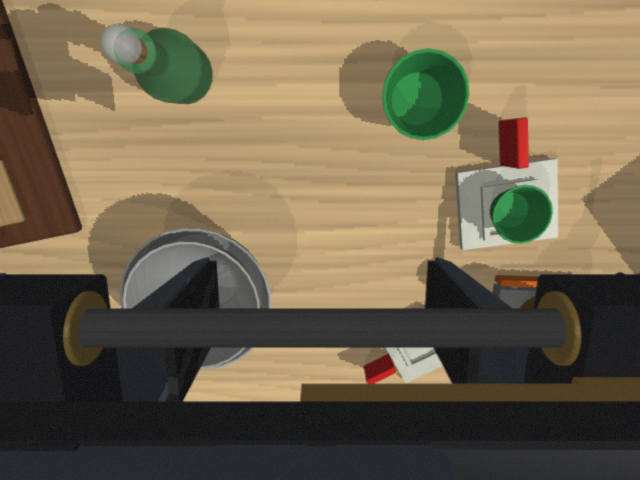

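The wrist picture shows the tray at (508,203) and its tab at (514,143). The gripper hides the stop bar at about (515,280), since only the tool +x side is visible. I'll take the view again with the tool turned.

Run:
```python
from h import *
arm.move_to([0.55,0.03,0.31],rot(0))
c=arm.get_calibration("wrist");np.save("w2.npy",c,allow_pickle=True)
im=arm.snapshot("wrist");cv2.imwrite("pics/w2.png",im[...,::-1])
print(arm.current_t())
```

```text
5.9083
```

View pics/w2.png

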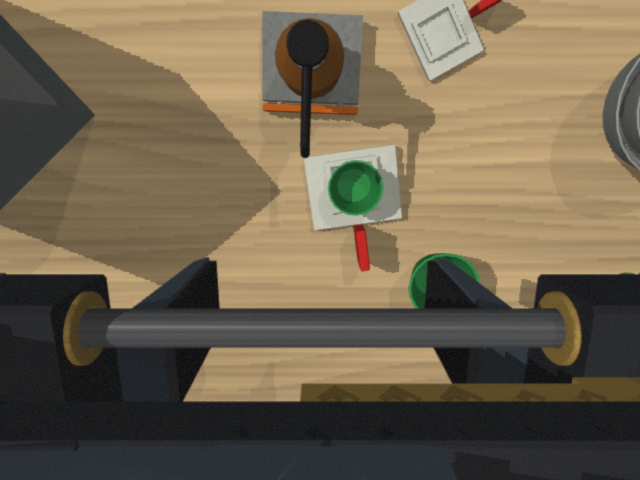

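The picture shows the base at (263–363, 12–105) and the orange bar at (262–358, 104–113). The pump head is at (307,44) and the spout tip at (305,154). The tray is at (355,187) with its tab at (362,248). I'll extract both poses with masks.

```bash
cat > ext.py <<'E'
from h import *
def line(px,c,z):
    P=np.array([onz(c,p,z)[:2] for p in px]);v=cv2.fitLine(P.astype(np.float32),cv2.DIST_HUBER,0,.01,.01).ravel();return v
def big(m):
    n,l,s,ce=cv2.connectedComponentsWithStats(m.astype(np.uint8));return l==1+np.argmax(s[1:,4])
def quad(m):
    ct=max(cv2.findContours(m.astype(np.uint8),cv2.RETR_EXTERNAL,cv2.CHAIN_APPROX_NONE)[0],key=cv2.contourArea)
    return ct.reshape(-1,2)
E
python3 - <<'E'
from ext import *
c=np.load("w2.npy",allow_pickle=True).item();im=cv2.imread("pics/w2.png");hsv=cv2.cvtColor(im,cv2.COLOR_BGR2HSV)
H,S,V=[hsv[...,i].astype(int) for i in range(3)]
ori=big((H<14)&(S>150)&(V>110)&(np.indices(H.shape)[0]>95)&(np.indices(H.shape)[0]<120))
tr=np.zeros_like(H,bool);tr[140:235,295:410]=((S<50)&(V>140))[140:235,295:410];tr=big(tr)
bs=np.zeros_like(H,bool);bs[5:105,250:375]=((S<45)&(V>70)&(V<170))[5:105,250:375];bs=big(bs)
for n,m,z in(("bar",ori,.02),("tray",tr,.012),("base",bs,.02)):
    ct=quad(m);hull=cv2.convexHull(ct).reshape(-1,2)
    P=np.array([onz(c,p,z)[:2] for p in hull])
    r=cv2.minAreaRect((P*1000).astype(np.float32));print(n,m.sum(),np.round(r[0],1),np.round(r[1],1),round(r[2],2),np.round(cv2.boxPoints(r)).tolist())
    ap=cv2.approxPolyDP(hull,5,True).reshape(-1,2);print(ap.tolist(),[np.round(onz(c,p,z)[:2]*1000,1).tolist() for p in ap])
red=np.zeros_like(H,bool);red[215:275,345:385]=(((H<8)|(H>172))&(S>150)&(V>60))[215:275,345:385]
print("tab",quad(red)[::6].tolist())
print("pump",onz(c,(307,41),.143),"spout",onz(c,(305,155),.122))
# front bar lower(tray side) edge
cols=range(266,354,4);e=[(x,np.where(ori[:,x])[0]) for x in cols if ori[:,x].any()]
for nm,f,z in(("top",np.min,.02),("bot",np.max,.02)):
    v=line([(x,f(r)) for x,r in e],c,z);print("bar edge",nm,np.round(v,4),"normal yaw",np.degrees(np.arctan2(-v[0],v[1])))
E
```

```text
bar 333 [651.   15.5] [53.1  8.4] 87.07 [[645.0, -11.0], [654.0, -11.0], [656.0, 42.0], [648.0, 42.0]]
[[311, 105], [357, 110], [312, 112]] [[656.0, 41.8], [650.6, -11.0], [648.3, 40.7]]
tray 3160 [560.  -9.] [ 90.5 110.2] 7.99 [[508.0, 39.0], [523.0, -70.0], [612.0, -57.0], [597.0, 52.0]]
[[394, 145], [397, 176], [377, 221], [314, 229], [304, 158]] [[611.2, -56.6], [574.6, -61.8], [518.9, -39.4], [508.7, 39.2], [596.0, 50.8]]
base 4313 [704.3  41.5] [109.7  95. ] 87.83 [[655.0, -11.0], [750.0, -15.0], [754.0, 95.0], [659.0, 98.0]]
[[263, 11], [361, 15], [357, 103], [264, 100]] [[753.6, 93.5], [749.6, -13.3], [658.2, -10.9], [661.4, 95.5]]
tab [[356, 225], [354, 229], [355, 235], [355, 241], [356, 247], [357, 253], [358, 259], [359, 265], [362, 270], [368, 269], [368, 264], [368, 258], [367, 252], [367, 246], [366, 240], [365, 234], [363, 228], [359, 225]]
pump [0.69779638 0.04184736 0.143     ] spout [0.60399899 0.04522247 0.122     ]
bar edge top [0.0574 0.9984 0.6547 0.0178] normal yaw -3.2889588
bar edge bot [0.0186 0.9998 0.6478 0.0177] normal yaw -1.0632393
```

```bash
cat >> h.py <<'E'
D0=np.array([.6515,.0436]);DY=np.radians(-2.1)
def disp(x,y=0.): # dispenser frame -> world xy
    c,s=np.cos(DY),np.sin(DY);return D0+[c*x-s*y,s*x+c*y]
E
python3 - <<'E'
from h import *
y=np.radians(8);g=np.array([.6046,-.0027])-.118*np.array([np.cos(y),np.sin(y)])
arm.move_to([*g,.12],rot(y))
arm.move_l([*g,.0115],feed=.08)
f0=arm.current_force();arm.grip(0.0);print(arm.current_width(),f0,arm.current_force(),arm.current_ee_pos())
arm.move_l([*disp(-.025-.118),.0115],rot(DY),feed=.04)
arm.sleep(.3)
c=arm.get_calibration("wrist");np.save("w3.npy",c,allow_pickle=True)
im=arm.snapshot("wrist");cv2.imwrite("pics/w3.png",im[...,::-1])
print(arm.current_t(),arm.current_force(),arm.current_torque(),arm.current_ee_pos(),disp(-.143))
E
```

```text
0.011678340692921872 [ 0.7212913  -0.6201755   0.04389883] [ 0.12080019 -0.15932308  0.75057707] [ 0.48772572 -0.01911513  0.01149268]
11.7167 [-0.40162338 -1.00847835  0.50526639] [-0.12507778  0.00943388 -0.03030105] [0.50859349 0.04876392 0.01149353] [0.50859604 0.04884005]
```

View pics/w3.png

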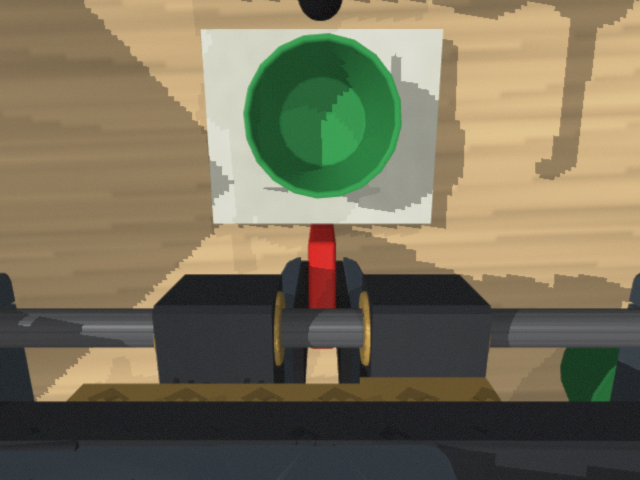

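The wrist picture shows the tray square in the gripper, with its front edge at row 30 (columns 202–443), the cup at (322,115), and the spout on the centre line at (320,5). Next I feel for the bar.

```bash
cat >> h.py <<'E'
def F(n=8):
    r=[]
    for _ in range(n): arm.sleep(.01); r.append(np.r_[arm.current_force(),arm.current_torque()])
    return np.mean(r,0)
E
python3 - <<'E'
from h import *
u=np.array([np.cos(DY),np.sin(DY)])
f0=F(20);print("base",np.round(f0,2))
x=-.143;log=[]
# approach to -15 mm
x+=.009;arm.move_l([*disp(x),.0115],feed=.03)
while x<-.118+.004:
    x+=.0007;arm.move_l([*disp(x),.0115],feed=.012)
    f=F(5)-f0;p=-f[:2]@u;log.append((round((x+.118)*1e3,1),round(p,2)))
    if p>2.5: break
print(log,arm.current_t());f=F(10)-f0;print(np.round(f,3),arm.current_ee_pos())
np.save("st.npy",np.r_[x,f0])
E
```

```text
base [ 0.06 -0.65 -0.09 -0.1   0.03 -0.02]
[(-15.3, np.float64(0.06)), (-14.6, np.float64(1.05)), (-13.9, np.float64(0.42)), (-13.2, np.float64(0.67)), (-12.5, np.float64(-0.03)), (-11.8, np.float64(0.5)), (-11.1, np.float64(0.65)), (-10.4, np.float64(0.4)), (-9.7, np.float64(0.55)), (-9.0, np.float64(0.82)), (-8.3, np.float64(0.5)), (-7.6, np.float64(0.81)), (-6.9, np.float64(0.23)), (-6.2, np.float64(0.22)), (-5.5, np.float64(0.06)), (-4.8, np.float64(0.69)), (-4.1, np.float64(0.3)), (-3.4, np.float64(0.19)), (-2.7, np.float64(4.88))] 17.875
[-4.996  1.614  4.631  0.297  0.918  0.013] [0.53041024 0.04808769 0.01148051]
```

Contact at about -3 mm, as the picture suggested, and the yaw moment is about zero, so it is square. Now up to about 8 N in small steps.

Run:
```python
from h import *
u=np.array([np.cos(DY),np.sin(DY)])
s=np.load("st.npy");x,f0=s[0],s[1:]
log=[]
for _ in range(12):
    f=F(6)-f0;p=-f[:2]@u;log.append((round((x+.118)*1e3,2),round(float(p),2)))
    if p>7.2: break
    x+=.00012;arm.move_l([*disp(x),.0115],feed=.01)
arm.sleep(.5);f=F(10)-f0;print(log,np.round(f,3))
s[0]=x;np.save("st.npy",s)
c=arm.get_calibration("wrist");np.save("w4.npy",c,allow_pickle=True)
im=arm.snapshot("wrist");si=arm.snapshot("side")
sc=arm.snapshot("scene")
a=[im[:300,120:540]]+[cv2.resize(v,None,fx=3,fy=3) for v in(si[215:295,230:370],)]
h=max(q.shape[0] for q in a);cv2.imwrite("pics/c4.png",np.hstack([np.pad(q,((0,h-q.shape[0]),(0,0),(0,0))) for q in a])[...,::-1][:, :800])
cv2.imwrite("pics/w4.png",im[...,::-1]);print(arm.current_t())
```

```text
[(np.float64(-2.7), 5.52), (np.float64(-2.58), 6.12), (np.float64(-2.46), 6.27), (np.float64(-2.34), 7.09), (np.float64(-2.22), 7.94)] [-7.703  1.646  7.862  0.336  1.357  0.013]
19.9417
```

View pics/c4.png

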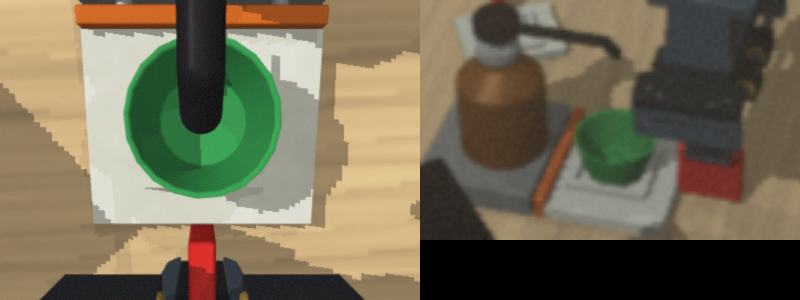

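The picture shows the tray edge flush and parallel to the bar. The bar spans columns 75–328 and the tray 81–324, so they are centred, and the spout is over the cup. Force holds at about 8 N. Now I relax, let go and go above the pump.

Run:
```python
from h import *
u=np.array([np.cos(DY),np.sin(DY)])
s=np.load("st.npy");x,f0=s[0],s[1:];log=[]
for _ in range(8):
    p=-(F(5)-f0)[:2]@u;log.append(round(float(p),1))
    if p<1.8: break
    x-=.0002;arm.move_l([*disp(x),.0115],feed=.01)
print(log,np.round(F()-f0,2))
arm.grip(.035);arm.move_l([*disp(x),.10],feed=.08);arm.move_l([*disp(x),.22],feed=.2)
arm.sleep(.1)
im=arm.snapshot("wrist");c=arm.get_calibration("wrist");np.save("w5.npy",c,allow_pickle=True);cv2.imwrite("pics/w5.png",im[...,::-1])
arm.grip(0.0);print(arm.current_t(),arm.current_width())
```

```text
[7.3, 6.1, 5.7, 5.5, 4.6, 3.8, 2.2, -0.3] [ 0.24  0.46 -1.64  0.14 -0.06  0.04]
25.4667 0.0004596962048469823
```

View pics/w5.png

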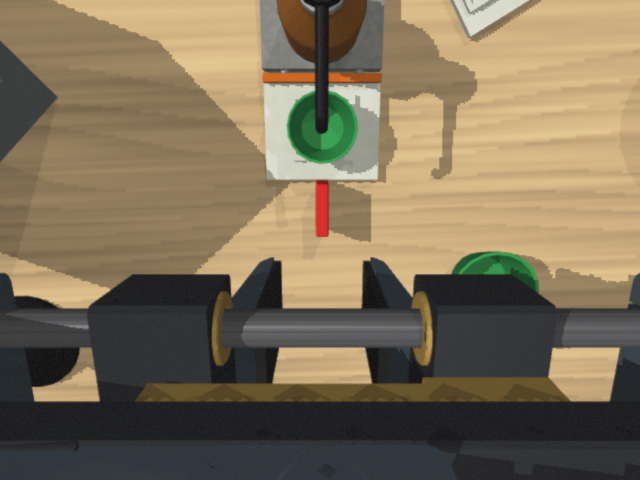

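The tray stays flush and in line after release: bar at row 77, tray directly below it, cup under the spout. Now the pump.

Run:
```python
from h import *
P=disp(.045)
arm.move_l([*P,.20],feed=.2);arm.move_l([*P,.150],feed=.1);arm.sleep(.1)
f0=F(10);z=.150;log=[]
while z>.131:
    z-=.001;arm.move_l([*P,z],feed=.02);f=(F(3)-f0)[2];log.append((round(z*1e3,1),round(float(f),1)))
    if f>12:break
arm.sleep(.2);print(log,np.round(F()-f0,2),arm.current_ee_pos())
arm.move_l([*P,.160],feed=.03);arm.move_l([*P,.24],feed=.2);arm.sleep(.3)
arm.move_l([*disp(-.12),.24],feed=.2);arm.sleep(.1)
im=arm.snapshot("wrist");si=arm.snapshot("side");print(arm.current_t(),arm.current_force())
c=arm.get_calibration("wrist");np.save("w6.npy",c,allow_pickle=True)
cv2.imwrite("pics/w6.png",im[...,::-1])
a=np.hstack([im[:260,160:500],cv2.resize(si[190:276,230:370],None,fx=3,fy=3)[:260]if 0 else cv2.resize(si[190:277,230:370],(420,260))])
cv2.imwrite("pics/c6.png",a[...,::-1])
```

```text
[(149.0, 0.5), (148.0, -0.8), (147.0, -0.2), (146.0, -0.4), (145.0, -0.1), (144.0, -0.4), (143.0, -0.6), (142.0, -0.6), (141.0, -0.0), (140.0, -0.4), (139.0, -0.5), (138.0, -0.1), (137.0, -0.4), (136.0, -0.5), (135.0, -0.1), (134.0, -0.2), (133.0, -0.4), (132.0, -0.8), (131.0, -0.5)] [ 0.23 -0.24 -0.16  0.02 -0.03  0.  ] [0.6964695  0.04194017 0.13101655]
35.925 [-0.23317631  0.17962464 -0.56185975]
```

View pics/c6.png

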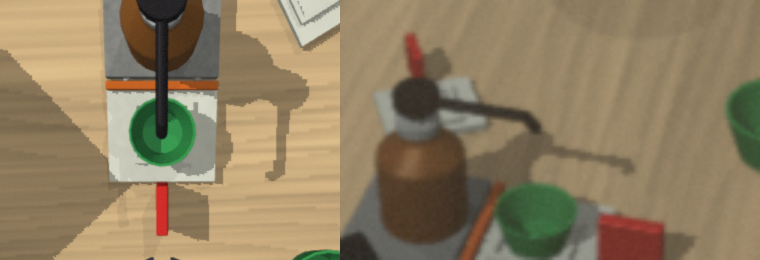

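The arm reached z = 131 mm with no force, so it must have missed the pump head, or the head isn't where I think it is. I'll triangulate it from the pictures I already have.

Run:
```python
from h import *
def dark(path,win,k=45):
    im=cv2.imread(path);x0,x1,y0,y1=win;g=im[y0:y1,x0:x1].max(2)
    return im,(g<k)
s=arm.get_calibration("scene");d=arm.get_calibration("side");w2=np.load("w2.npy",allow_pickle=True).item();w6=np.load("w6.npy",allow_pickle=True).item()
# head ellipses: opening removes the thin spout
obs=[]
for path,c,win in(("pics/w2.png",w2,(270,350,5,90)),("pics/scene0.png",s,(250,300,255,300)),("pics/side0.png",d,(240,280,205,240))):
    im,m=dark(path,win,60);k=11 if "w2" in path else 9
    mm=cv2.morphologyEx(m.astype(np.uint8),cv2.MORPH_OPEN,cv2.getStructuringElement(cv2.MORPH_ELLIPSE,(k,k)))
    ys,xs=np.where(mm);print(path,mm.sum(),xs.min()+win[0],xs.max()+win[0],ys.min()+win[2],ys.max()+win[2],"mean",xs.mean()+win[0],ys.mean()+win[2])
    obs.append((c,(xs.mean()+win[0],ys.mean()+win[2])))
A=np.zeros((3,3));b=np.zeros(3)
for c,uv in obs:
    o,v=ray(c,uv);v/=np.linalg.norm(v);M=np.eye(3)-np.outer(v,v);A+=M;b+=M@o
X=np.linalg.solve(A,b);print("head centre",X)
for c,uv in obs:
    print(np.round(onz(c,uv,.136),4))
for n in("scene","side"):
    im=arm.snapshot(n);print(n,)
    x,y=((268,280),(256,225))[n=="side"];cv2.imwrite(f"pics/{n}7.png",im[...,::-1])
print(arm.current_width(),arm.current_t())
```

```text
pics/w2.png 1735 287 328 20 89 mean 307.3463976945245 46.797694524495675
pics/scene0.png 216 260 276 267 282 mean 267.96296296296293 274.59722222222223
pics/side0.png 146 249 262 216 229 mean 255.41780821917808 222.54794520547944
head centre [0.69357425 0.04159944 0.13422174]
[0.6947 0.0418 0.136 ]
[0.6937 0.042  0.136 ]
[0.6914 0.0449 0.136 ]
scene
side
0.0005397408118261509 36.025
```

The head triangulates to (0.694, 0.042), top near 0.14, as expected. I'll go down again, with pictures at the bottom and a force stop.

Run:
```python
from h import *
P=np.array([.6955,.0420])
f0=F(8);print(np.round(f0,2))
arm.move_l([*P,.20],feed=.3);arm.move_l([*P,.146],feed=.15)
z=.146;log=[]
while z>.1345:
    z-=.003;arm.move_l([*P,z],feed=.05);f=(F(3)-f0)[2];log.append((round(z*1e3,1),round(float(f),1)))
    if f>10:break
arm.sleep(.1);print(log,np.round(F(4)-f0,2),arm.current_t(),arm.current_tau().round(1))
si=arm.snapshot("side");sc=arm.snapshot("scene");w=arm.snapshot("wrist")
a=np.hstack([cv2.resize(v,(400,300),interpolation=cv2.INTER_CUBIC) for v in(si[190:280,220:340],sc[240:330,220:340])])
a=np.vstack([a,np.pad(cv2.resize(w,(400,300)),((0,0),(0,400),(0,0)))])
cv2.imwrite("pics/c8.png",a[...,::-1])
```

```text
[-0.01  0.12  0.05  0.04  0.03 -0.01]
[(143.0, 0.1), (140.0, 0.0), (137.0, -0.2), (134.0, 0.1)] [-0.02  0.16 -0.36 -0.   -0.02 -0.01] 38.55 [-0.000e+00 -1.005e+02 -3.830e+01  0.000e+00 -1.000e-01 -0.000e+00]
```

View pics/c8.png

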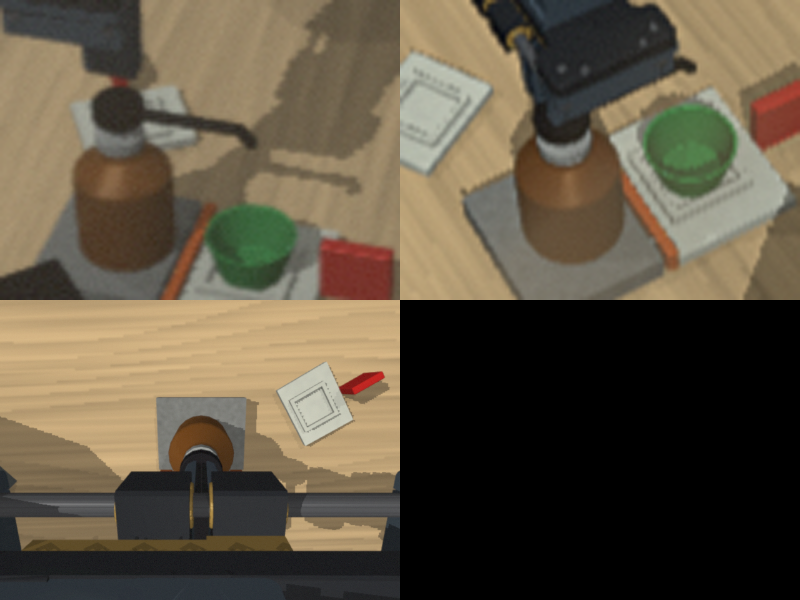

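In the side crop, the closed fingertips at (110,75) still hang a few millimetres above the head's top at (118,88). The true tip is higher than the TCP reading when the jaws are shut. So I keep going down, guarded by force.

Run:
```python
from h import *
P=np.array([.695,.0420]);z=.134;log=[];f0=F(4)
while z>.110:
    z-=.001;arm.move_l([*P,z],feed=.04);f=(F(2)-f0)[2];log.append((round(z*1e3,1),round(float(f),1)))
    if f>11:break
print(log,np.round(F(4)-f0,2),arm.current_t())
si=arm.snapshot("side");sc=arm.snapshot("scene")
a=np.hstack([cv2.resize(v,(400,300),interpolation=cv2.INTER_CUBIC) for v in(si[190:280,220:340],sc[240:330,220:340])])
cv2.imwrite("pics/c9.png",a[...,::-1])
```

```text
[(133.0, 0.1), (132.0, -0.1), (131.0, 0.1), (130.0, 0.6), (129.0, 0.1), (128.0, 0.6), (127.0, -0.1), (126.0, 0.0), (125.0, 0.7), (124.0, 0.2), (123.0, 0.4), (122.0, 0.4), (121.0, 0.3), (120.0, -0.4), (119.0, 0.1), (118.0, 0.0), (117.0, -0.1), (116.0, -0.1), (115.0, 0.5), (114.0, -0.5), (113.0, 0.1), (112.0, 0.8), (111.0, 0.2), (110.0, 0.5)] [-0.23  0.34  0.4  -0.01  0.02  0.  ] 45.1667
```

View pics/c9.png

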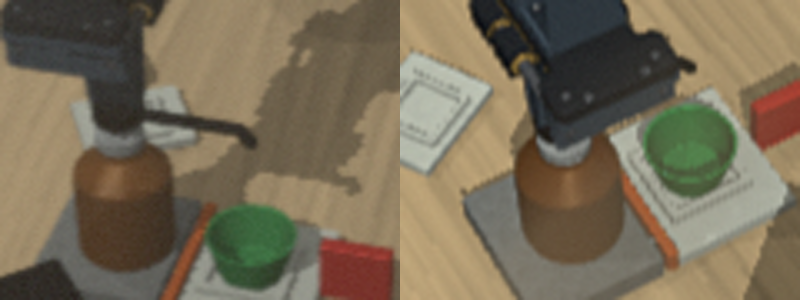

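Run:
```python
from h import *
for n,(x0,y0) in(("side",(220,190)),("scene",(220,240))):
    c=arm.get_calibration(n);K=np.array(c["intrinsics"]);T=np.linalg.inv(c["cam_to_world"])
    for X in([.695,.042,.134],[.695,.042,.110],[.695,.042,.143],[.695,.042,.133]):
        q=K@(T@[*X,1])[:3];q=q[:2]/q[2];print(n,X,q.round(1),"crop",((q-[x0,y0])*10/3).round())
print(arm.current_ee_pos(),arm.current_tool_rot().round(3).tolist(),arm.current_width(),arm.current_t())
s=cv2.imread("pics/c8.png")[0:300,0:400];t=cv2.imread("pics/c9.png")[0:300,0:400]
cv2.imwrite("pics/z.png",np.hstack([s[40:190,40:270],t[40:190,40:270]]).repeat(1,0))
```

```text
side [0.695, 0.042, 0.134] [254.3 222.3] crop [114. 108.]
side [0.695, 0.042, 0.11] [254.9 230.8] crop [116. 136.]
side [0.695, 0.042, 0.143] [254. 219.] crop [113.  97.]
side [0.695, 0.042, 0.133] [254.3 222.6] crop [114. 109.]
scene [0.695, 0.042, 0.134] [267.4 275.5] crop [158. 118.]
scene [0.695, 0.042, 0.11] [268.2 282.3] crop [161. 141.]
scene [0.695, 0.042, 0.143] [267.1 272.8] crop [157. 109.]
scene [0.695, 0.042, 0.133] [267.5 275.8] crop [158. 119.]
[0.69502353 0.0420044  0.11003079] [[0.999, -0.037, 0.0], [-0.037, -0.999, -0.0], [0.0, 0.0, -1.0]] 0.00034855370525678953 45.2667
```

The side views show the visible fingertips about 28–30 mm above the reported TCP. The grasp picture agrees: the fingers only covered the top of the tab. So the head should be touched just below here. I'll keep going down with force and time guards, then release.

Run:
```python
from h import *
P=np.array([.695,.0420]);z=.110;log=[];f0=F(3)
while z>.088 and arm.current_t()<50:
    z-=.0015;arm.move_l([*P,z],feed=.06);f=(F(2)-f0)[2];log.append((round(z*1e3,1),round(float(f),1)))
    if f>7.5:break
arm.sleep(.08);print(log,np.round(F(2)-f0,2),arm.current_t())
si=arm.snapshot("side")
arm.move_l([*P,z+.05],feed=.12);print(arm.current_t(),arm.current_force())
s2=arm.snapshot("side")
a=np.hstack([cv2.resize(v[190:280,220:340],(400,300),interpolation=cv2.INTER_CUBIC) for v in(si,s2)])
cv2.imwrite("pics/c10.png",a[...,::-1])
```

```text
[(108.5, 1.9), (107.0, 2.4), (105.5, 3.2), (104.0, 4.6), (102.5, 4.5), (101.0, 4.8), (99.5, 5.7), (98.0, 18.0)] [-2.570e+00  3.900e-01  1.773e+01  1.000e-02  6.500e-01  2.000e-02] 47.525
48.1417 [ 0.11120979 -0.57969877 -0.56500275]
```

View pics/c10.png

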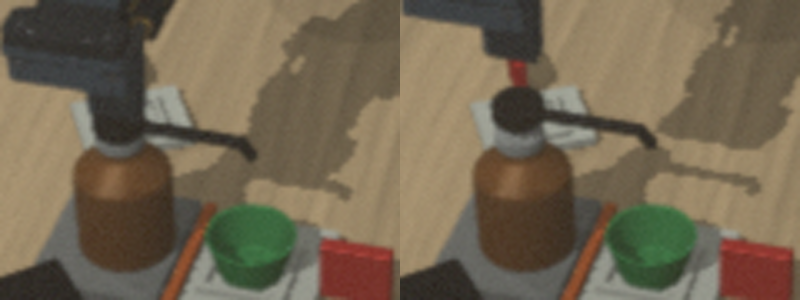

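The spring force rose to about 6 N and then hit the hard stop. The spout mouth dropped from (248,138) to (250,155) and came back up, with the tray flush and the fingers clear. Handing in.

```bash
python3 -c "
from rig import arm
arm.sleep(.3);print(arm.sign_off(),arm.current_t())"
```

```text
the job is handed in; nothing more can be done
the job is handed in; nothing more can be done
```

The tray is docked against the stop bar, the pump has been pressed right down and has sprung back, and I handed the job in at about 48.5 s. I don't know the verdict, because signing off reports none.

- **Docking:** I gripped the tray's red tab and slid it up to the bar, touching it at about x = -3 mm in the dispenser's frame. I then pressed for about 0.5 s at roughly 7.7 to 7.9 N. The yaw moment was near zero, and the picture showed it flush and centred.
- **Release:** I eased the force off to about zero before opening the jaws. A picture taken after that still showed the tray flush and in line, with the cup under the spout.
- **Pump, first two tries:** both went down with no force, because the fingertips ended well above the tool point the robot reports. The head was touched only at a reported z of about 0.109 m instead of 0.143 m. I don't know the cause, and it used up time.
- **Pump, final press:** the force rose steadily to about 6 N over some 10 mm, then jumped to about 18 N at the stop. That is more than the pump needs, but below the 40 N limit.
- **Last checks:** the final picture showed the pump head back up, the cup upright in place, and the tray at the bar. The fingers were clear, with force readings near zero. I did not re-measure the tray gap or angle after pumping, and I did not check the bin, bowls, funnel or cruet separately; there was no sign of touching them.

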